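# Rock the jammed pusher block out of its stand

### The arm

A 6-joint arm with a two-finger parallel gripper is mounted at the origin on a cart in front of the work surface, level with it; the furniture and walls round the work are solid. World frame = base frame: x ahead of the robot, y to its left, z up, the work surface at z = 0. Lengths are in mm, angles in rad, forces in N, time in s.
With the tool pointing down it reaches from about 250 to 775 mm from the base axis. Payload 8.9 kg.
Tool frame: the origin (TCP) lies on the centre line of the jaws, within the pads' length; the fingertips stand 14 mm ahead of it and the grasp point (between the pads) lies 5 mm behind it; z points along the fingers, y is the line along which they close (so a half turn about z gives the same grasp; the last joint's range is limited). The gripper opens to 85 mm and grips with 20 to 120 N. Pads are 22 mm wide; open, the fingers measure 114 mm over their backs; the gripper's body (76 mm by 85 mm) begins 54 mm behind the grasp point. The pads swing forward as they close: fully open they stand 13 mm farther back than shut.
Start: joints at [1.128, 0.291, -0.153, 1.127, 0, 1.431], TCP at [157.047, 500.959, 245.305] pointing down, gripper open.
Joint ranges: [-2.52, 2.52], [-0.91, 1.74], [-1.3, 1.37], [-1.96, 2.02], [-1.52, 1.47], [-3.14, 3.14]. Speed limits (rad/s): [2.22, 2.22, 2.79, 3.14, 3.14, 3.14].

### API

Orientations are given as [roll, pitch, yaw] about the fixed x, y, z axes, in that order (R = Rz(yaw) Ry(pitch) Rx(roll)).
In Python, from station import r gives the robot as it stands. The module is installed in compiled form; this text tells all that it offers.
- The arm moves only by the tool send_rows, never from a script. Its argument "deltas" is a list of rows, each an object with "xyz": the shift along the tool's x, y, z in cm, a list of three; "delta_rot": the turn, a rotation vector about the tool's x, y, z in rad, a list of three; "fingers": the finger opening in cm, from 0 to 8.54. A call has exactly 8 rows; each row shifts and turns the commanded pose from where the row before left it, along the tool's axes as they then stand; what a row does not reach is not made up. A row lasts 1/8 s, in which the tool goes at most 62.5 mm and 10.7 degrees, less where a joint would pass 70% of its speed; a pose out of reach is approached as far as the arm can. A call is refused whole if a number of a shift passes 6.25 or a number of a turn 0.188, either way. A call with a gripper value outside its range is refused whole. The fingers move at their own pace and stop on an object; "newtons" is the grip in N (left out, the last holds). Time passes only in rows, so rows that do not move let the fingers close, or fill a call up. It gives the time, the measured TCP pose, the force, the opening and the grip force at its end, in the units of the state.
- r.get_state(): the state, without advancing time (a new reading comes with each control period).
- r.snapshot(name): name is "side" or "top"; returns (picture, depth): 384x512x3 uint8, red, green, blue; 384x512 float32, mm along the optical axis (not along the pixel's ray), 0 where there is no reading.
- r.camera_params(name): a dict with "fx", "fy", "cx", "cy" (pixels), "distortion" ([k1, k2, p1, p2, k3] as OpenCV has them; the pictures are not rectified), "position" and "rotation" of the camera in the world. Camera axes: x right, y down, z forward; pixel columns grow to the right and rows downward; lengths in mm; the calibration is good to about 2 mm. A picture is of the moment at which its call begins. camera_params takes no time and is no camera call.
- r.finish_job(): hands the job in; it is judged then, once.
The state is a dict: "t": time; "joint_pos": joint angles; "qvel": joint speeds; "effort": joint torques, N m; "position": TCP position; "tcp_rot": TCP orientation; "force": force on the tool from outside, world axes, zero at the start; "moment": the same for the moment, N m; "width": finger opening in mm; "gripper_force": force on a finger pad.
Only numpy, scipy, OpenCV 4.12 (cv2) and the standard library are available. Lean on these libraries where they do the work, as an engineer would, in place of code of your own. Each camera call takes 0.05 s, during which the arm holds its last target. There are 200 camera calls.

### The job

The chip cutter's spare pusher block (white block with an upright black grip) is jammed between the two sprung cheeks of its steel storage stand; take it by the grip and rock it from side to side, towards one cheek and then the other, easing it up a little with each swing until it comes free, because a straight pull only lifts the whole stand. Keep the stand where it is on the worktop and leave the cup, the pepper mill and the bowl alone. Finish while still holding the block in the gripper, upright and still, a few centimetres clear above the stand and straight over it; do not put it down or let go.

Things in the scene. Friction and masses are not known exactly. Their poses are not given: they have to be found in the camera images.
- stand: Steel storage stand, loose, 2.5 kg; origin: centre of its underside, z up. Base plate 120 (x) x 200 (y) mm, its top (the seat) 16 mm up. Two upright cheeks 58 mm long (x), inner faces at y = -27 and +27 mm; spring housings outside them to y = +-61 mm. Low guides at x = +-22.5 mm, 46 mm high, keep the block square.
- mouth (a point): Middle of the opening between the stand's cheek tops, 60 mm above the stand's underside; axes as the stand.
- bars_mid (a point): Midpoint between the two round-nosed sprung bars in the cheeks, 45 mm above the stand's underside. The bars lie along x at y = +-22 mm; each presses about 36 N on the block's side, so friction holds it (about 20 N a side). A straight pull must beat both bars (over 35 N), more than the stand weighs.
- pusher_block: Pusher block, 0.3 kg, 118 mm tall; origin: centre of its underside, at first on the seat; axes as the stand. White body 40 (x) x 44 (y) x 50 (z) mm, thin stem from 54 to 70 mm, black grip on top. Rock it about its x axis, towards +y and -y: it can lean about 0.14 rad each way when seated. The bars let go after 29 mm of rise; the underside clears the cheek tops after 44 mm.
- grip (a point): Centre of the block's black grip, 94 mm above its underside. The grip is 50 (x) x 24 (y) x 48 (z) mm: grasp it firmly from above across the 24 mm, fingers closing along y. A lean pivots the block on the bar on the side leant towards and slides its other side up the other bar.
- measure_cup: Steel measuring cup, 86 x 114 x 76 mm, standing on the worktop; origin centre of its underside. Bystander.
- pepper_mill: Wooden pepper mill, 58 mm across, 170 mm tall; origin centre of its underside. Bystander.
- prep_bowl_2: Steel prep bowl with green contents, 128 mm across, 45 mm high; origin centre of its underside. Bystander.
There are look-alikes about, which are no part of the job. What is shaped like the pusher_block but green or yellow is not meant.

How it is judged:
By the outcome, as a careful person would: the job done as asked, in the order asked, and still so for the second after the job is handed in, while the arm keeps its last pose, push and grip.
It also fails if it takes over 51 s, if anything falls off the work surface, if the arm or the gripper's body presses on something with over 40 N, if the wrist force passes 120 N, or if a joint passes its speed limit or range.

## Working session

There is one attempt and no reset: what is moved stays moved. The work goes in short steps, Python scripts to look and compute and a tool call to move; the robot and the scene stay as the last step left them, time stands still between calls to the robot, and variables do not carry over. Pictures are saved under pics/ and viewed, at most 10 in all, crops included, and the job is handed in when it is done.

Besides the shell and the picture viewer there is one more tool, called by a JSON object that holds its "name" and its "arguments", one argument or row to a line. send_rows: Moves the arm, as the interface text tells. Its arguments: {"type":"object","properties":{"deltas":{"type":"array","items":{"type":"object","properties":{"xyz":{"type":"array","items":{"type":"number"}},"delta_rot":{"type":"array","items":{"type":"number"}},"fingers":{"type":"number"}}}},"newtons":{"type":"number"}},"required":["deltas"]}

```bash
mkdir -p pics; python3 - <<'E'
from station import r
import cv2,numpy as np
for n in("top","side"):
    p,d=r.snapshot(n);c=r.camera_params(n)
    cv2.imwrite(f"pics/{n}0.png",cv2.resize(p[:,:,::-1],(768,576)))
    np.savez(f"{n}0.npz",p=p,d=d); print(n,c)
print(r.get_state())
E
```

```text
top {'fx': 380.60743325980627, 'fy': 380.60743325980627, 'cx': 251.4909555099006, 'cy': 192.15611456652476, 'distortion': array([-0.04325133,  0.        ,  0.        ,  0.        ,  0.        ]), 'position': array([ 391.24349514,    9.15018635, 1159.19595198]), 'rotation': array([-3.00535125e+00, -1.72843478e-03, -1.58269281e+00])}
side {'fx': 396.6223734385092, 'fy': 396.6223734385092, 'cx': 259.6634842927116, 'cy': 194.52608296818175, 'distortion': array([-0.06807945,  0.        ,  0.        ,  0.        ,  0.        ]), 'position': array([446.58208842, 944.35081331, 626.75152082]), 'rotation': array([-2.09107084,  0.01735838, -3.08150281])}
{'t': 0.1, 'joint_pos': array([ 1.12768225e+00,  2.91248555e-01, -1.53994992e-01,  1.12669555e+00,
        4.31416468e-07,  1.43149657e+00]), 'qvel': array([ 0.00016365, -0.00180307,  0.00018432,  0.00075253, -0.00119241,
        0.00144734]), 'effort': array([ 1.13703474e-03, -5.37976348e+01,  3.31918323e+01,  9.31351155e-03,
       -2.38663179e-04, -2.98692825e-06]), 'position': array([156.90597506, 500.64100349, 244.79777922]), 'tcp_rot': array([-3.14046101e+00, -1.59100182e-04,  2.83777824e+00]), 'force': array([-0.90938339,  0.45439328, -0.33188377]), 'moment': array([ 0.02773987, -0.04724393,  0.01005648]), 'gripper_force': 0.0, 'width': 85.53738378746952}
```

View pics/top0.png

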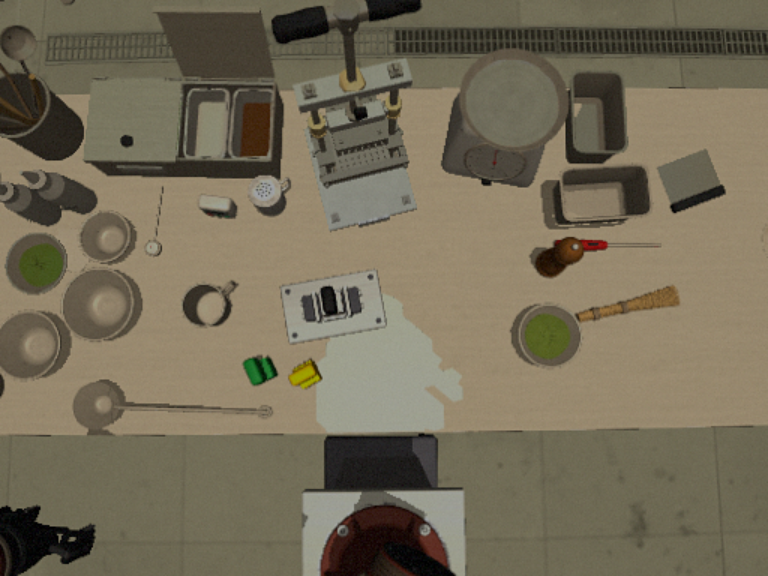

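View pics/side0.png

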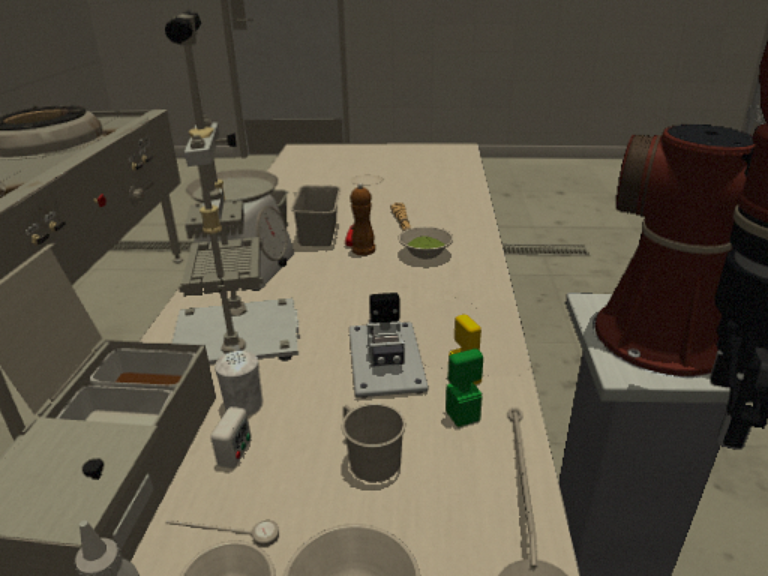

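The tool points to the black-gripped white block in the steel stand, top view (328,300) and side view (385,310). The green one (260,369) and the yellow one (305,375) are standing loose and are the wrong colour. I'll confirm with a crop and measure.

```bash
cat > h.py <<'E'
import numpy as np,cv2
from scipy.spatial.transform import Rotation as Ro
from station import r
def cloud(n,d):
    c=r.camera_params(n);K=np.array([[c['fx'],0,c['cx']],[0,c['fy'],c['cy']],[0,0,1]])
    v,u=np.indices(d.shape)
    q=cv2.undistortPoints(np.stack([u,v],-1).reshape(-1,1,2).astype(float),K,c['distortion']).reshape(*d.shape,2)
    P=np.dstack([q*d[...,None],d])
    return P@Ro.from_euler('xyz',c['rotation']).as_matrix().T+c['position']
def box(P,lo,hi,c,rad):
    m=(P[...,2]>lo)&(P[...,2]<hi)&(np.hypot(P[...,0]-c[0],P[...,1]-c[1])<rad)
    return m
E
python3 - <<'E'
from h import *
T=np.load('top0.npz');S=np.load('side0.npz')
im=[cv2.resize(z['p'][a:b,c:e,::-1],(400,400),interpolation=cv2.INTER_CUBIC) for z,a,b,c,e in((T,160,260,160,260),(S,180,280,200,300))]
cv2.imwrite('pics/crop.png',np.hstack(im))
for n,z in(('top',T),('side',S)):
    P=cloud(n,z['d']); g=P[200,218] if n=='top' else P[204,257]
    print(n,'grippx',g)
    c=(430,75) if abs(g[0])>2000 else g
    t=P[(np.hypot(P[...,0]-c[0],P[...,1]-c[1])<250)]; print('table z',np.median(t[abs(t[:,2])<12][:,2]))
    for lo,hi,rad in((10,22,130),(54,68,90),(105,150,50)):
        m=box(P,lo,hi,c,rad); _,l,st,_=cv2.connectedComponentsWithStats(m.astype(np.uint8),connectivity=8)
        k=1+np.argmax(st[1:,4]); q=P[l==k] if hi<30 else P[m]
        rc=cv2.minAreaRect(q[:,:2].astype(np.float32)); print(lo,hi,len(q),rc,'zmed',np.median(q[:,2]),q[:,2].max(),q.mean(0))
E
```

```text
top grippx [511.39559559  96.80573134 133.60210082]
table z -0.13979102118264564
10 22 1817 ((513.0853271484375, 96.33135223388672), (120.13829040527344, 200.32530212402344), 9.648319244384766) zmed 15.842991672352582 21.78703057096618 [510.22709111  94.83514149  15.85816499]
54 68 359 ((513.0808715820312, 95.04643249511719), (57.24357986450195, 111.84292602539062), 10.091211318969727) zmed 58.408809357526934 67.92843884212448 [512.59636146  94.82654643  58.88200715]
105 150 167 ((513.0752563476562, 95.96147918701172), (49.88674545288086, 23.94277572631836), 9.208253860473633) zmed 132.71354438205594 138.42670653567666 [511.4819338   94.82631424 131.30685614]
side grippx [512.3956831  107.00646706 118.79243433]
table z -0.378182406720839
10 22 1488 ((515.86328125, 98.98696899414062), (120.03782653808594, 201.84197998046875), 9.473531723022461) zmed 15.684667491802827 21.07146909839696 [513.56120232 128.11311938  15.63767353]
54 68 272 ((514.8715209960938, 99.11663818359375), (57.986228942871094, 109.97077178955078), 7.734455108642578) zmed 58.420975562043566 67.96546859050488 [512.06417803 126.05369139  59.15356714]
105 150 275 ((515.8899536132812, 99.55701446533203), (49.98127746582031, 25.382944107055664), 12.103960037231445) zmed 124.73989942326114 136.01171058830266 [515.84632914 105.26041721 123.28134643]
```

View pics/crop.png

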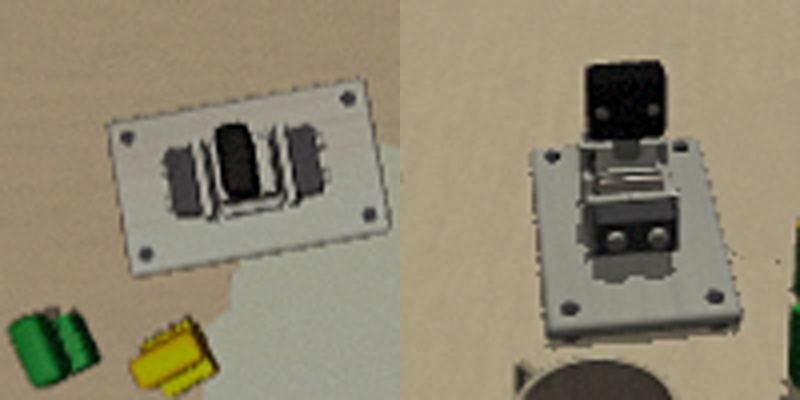

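```bash
cat >> h.py <<'E'
def RM(e): return Ro.from_euler('xyz',e)
def plan(p1,e1,n,start=None):
    s=r.get_state(); p,e=(s['position'],s['tcp_rot']) if start is None else start
    p=np.array(p,float);A=RM(e);B=RM(e1);p1=np.array(p1,float)
    d=(A.inv()*B).as_rotvec(); o=[]
    for k in range(n):
        x=np.round(A.inv().apply((p1-p)/(n-k))/10,2);w=np.round(d/n,4)
        o.append((x.tolist(),w.tolist())); p=p+A.apply(x*10);A=A*Ro.from_rotvec(w)
    for a in o: print(a)
    print('ends',p.round(1),A.as_euler('xyz').round(3))
E
python3 - <<'E'
from h import *
plan((514.4,97.5,200),(np.pi,0,np.pi+.168),16)
E
```

```text
([-2.89, -1.74, 0.28], [-0.0001, -0.0, -0.0295])
([-2.83, -1.82, 0.28], [-0.0001, -0.0, -0.0295])
([-2.78, -1.9, 0.28], [-0.0001, -0.0, -0.0295])
([-2.72, -1.98, 0.28], [-0.0001, -0.0, -0.0295])
([-2.66, -2.06, 0.28], [-0.0001, -0.0, -0.0295])
([-2.6, -2.14, 0.28], [-0.0001, -0.0, -0.0295])
([-2.54, -2.22, 0.28], [-0.0001, -0.0, -0.0295])
([-2.47, -2.29, 0.28], [-0.0001, -0.0, -0.0295])
([-2.4, -2.36, 0.28], [-0.0001, -0.0, -0.0295])
([-2.33, -2.43, 0.28], [-0.0001, -0.0, -0.0295])
([-2.26, -2.5, 0.28], [-0.0001, -0.0, -0.0295])
([-2.18, -2.57, 0.28], [-0.0001, -0.0, -0.0295])
([-2.1, -2.63, 0.28], [-0.0001, -0.0, -0.0295])
([-2.03, -2.69, 0.28], [-0.0001, -0.0, -0.0295])
([-1.94, -2.75, 0.28], [-0.0001, -0.0, -0.0295])
([-1.86, -2.8, 0.28], [-0.0001, -0.0, -0.0295])
ends [514.4  97.5 200. ] [ 3.141 -0.    -2.973]
```

{"name": "send_rows", "arguments": {
  "deltas": [
    {"xyz":[-2.89,-1.74,0.28],"delta_rot":[0,0,-0.0295],"fingers":8.5},
    {"xyz":[-2.83,-1.82,0.28],"delta_rot":[0,0,-0.0295],"fingers":8.5},
    {"xyz":[-2.78,-1.9,0.28],"delta_rot":[0,0,-0.0295],"fingers":8.5},
    {"xyz":[-2.72,-1.98,0.28],"delta_rot":[0,0,-0.0295],"fingers":8.5},
    {"xyz":[-2.66,-2.06,0.28],"delta_rot":[0,0,-0.0295],"fingers":8.5},
    {"xyz":[-2.6,-2.14,0.28],"delta_rot":[0,0,-0.0295],"fingers":8.5},
    {"xyz":[-2.54,-2.22,0.28],"delta_rot":[0,0,-0.0295],"fingers":8.5},
    {"xyz":[-2.47,-2.29,0.28],"delta_rot":[0,0,-0.0295],"fingers":8.5}
  ]
}}

```text
t: 1.1
position: [336.4, 298.4, 222.6]
tcp_rot: [-3.141, -0.0, 3.075]
force: [0.8, -0.1, 1.0]
width: 85.0
gripper_force: 0.0
```

{"name": "send_rows", "arguments": {
  "deltas": [
    {"xyz":[-2.4,-2.36,0.28],"delta_rot":[0,0,-0.0295],"fingers":8.5},
    {"xyz":[-2.33,-2.43,0.28],"delta_rot":[0,0,-0.0295],"fingers":8.5},
    {"xyz":[-2.26,-2.5,0.28],"delta_rot":[0,0,-0.0295],"fingers":8.5},
    {"xyz":[-2.18,-2.57,0.28],"delta_rot":[0,0,-0.0295],"fingers":8.5},
    {"xyz":[-2.1,-2.63,0.28],"delta_rot":[0,0,-0.0295],"fingers":8.5},
    {"xyz":[-2.03,-2.69,0.28],"delta_rot":[0,0,-0.0295],"fingers":8.5},
    {"xyz":[-1.94,-2.75,0.28],"delta_rot":[0,0,-0.0295],"fingers":8.5},
    {"xyz":[-1.86,-2.8,0.28],"delta_rot":[0,0,-0.0295],"fingers":8.5}
  ]
}}

```text
t: 2.1
position: [515.0, 96.9, 200.1]
tcp_rot: [3.141, -0.001, -2.973]
force: [0.7, 0.1, 0.1]
width: 85.3
gripper_force: 0.0
```

```bash
python3 - <<'E'
from h import *
p,d=r.snapshot("side");cv2.imwrite('pics/s1.png',cv2.resize(p[100:290,170:350,::-1],(720,600)))
s=r.get_state();print(s['t'],s['position'],s['tcp_rot'],s['force'])
plan((514.4,97.5,104),(np.pi,0,np.pi+.168),8)
E
```

```text
2.15 [517.501605    94.30740781 199.76028176] [-3.13989265e+00  7.92727486e-04 -2.97279446e+00] [ 1.98100763 -2.179552    0.37135792]
([0.03, 0.05, 1.2], [-0.0002, 0.0001, 0.0001])
([0.03, 0.05, 1.2], [-0.0002, 0.0001, 0.0001])
([0.03, 0.05, 1.2], [-0.0002, 0.0001, 0.0001])
([0.03, 0.05, 1.2], [-0.0002, 0.0001, 0.0001])
([0.03, 0.04, 1.19], [-0.0002, 0.0001, 0.0001])
([0.04, 0.05, 1.2], [-0.0002, 0.0001, 0.0001])
([0.03, 0.04, 1.19], [-0.0002, 0.0001, 0.0001])
([0.04, 0.05, 1.2], [-0.0002, 0.0001, 0.0001])
ends [514.4  97.5 104. ] [-3.141 -0.    -2.974]
```

View pics/s1.png

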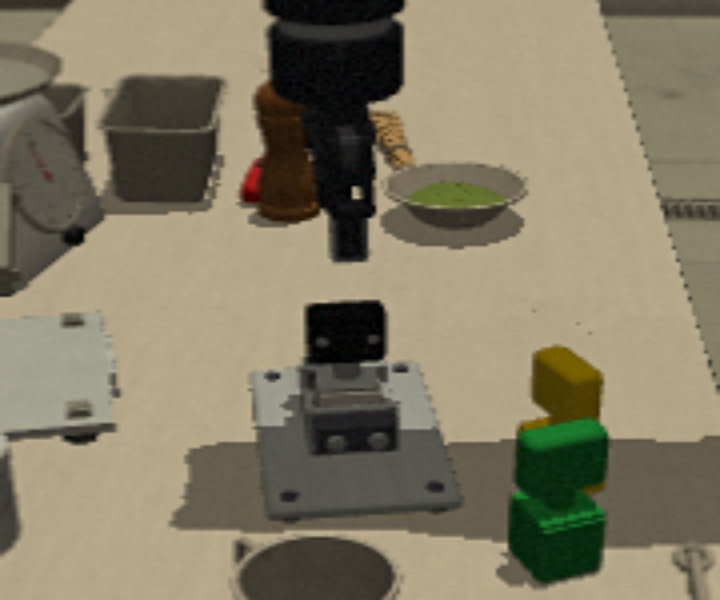

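The gripper hangs over the black grip (side crop, fingers at (348,240), grip at (345,330)), aligned. I'll descend straight and then settle.

{"name": "send_rows", "arguments": {
  "deltas": [
    {"xyz":[0,0,1.0],"delta_rot":[0,0,0],"fingers":8.5},
    {"xyz":[0,0,1.8],"delta_rot":[0,0,0],"fingers":8.5},
    {"xyz":[0,0,2.0],"delta_rot":[0,0,0],"fingers":8.5},
    {"xyz":[0,0,2.0],"delta_rot":[0,0,0],"fingers":8.5},
    {"xyz":[0,0,1.6],"delta_rot":[0,0,0],"fingers":8.0},
    {"xyz":[0,0,1.0],"delta_rot":[0,0,0],"fingers":7.0},
    {"xyz":[0,0,0.2],"delta_rot":[0,0,0],"fingers":6.0},
    {"xyz":[0,0,0],"delta_rot":[0,0,0],"fingers":5.0}
  ]
}}

```text
t: 3.15
position: [514.5, 98.1, 104.7]
tcp_rot: [3.142, 0.0, -2.973]
force: [-0.1, 0.2, 0.6]
width: 50.2
gripper_force: 0.0
```

```bash
python3 - <<'E'
from h import *
S=r.snapshot("side")
s=r.get_state();print(s['t'],s['position'],s['tcp_rot'],s['force'],s['width'])
P=cloud("side",S[1]);Q=(P-[514.5,97.5,0])@Ro.from_euler('z',.168).as_matrix()
m=(abs(Q[...,0])<60)&(abs(Q[...,1])<65)
# finger pixels lower tip z, and y of +y facing surfaces
for z in range(70,175,8):
    k=m&(abs(Q[...,2]-z)<4); 
    if k.sum(): print(z,k.sum(),'x',Q[k][:,0].min().round(),Q[k][:,0].max().round(),'y',np.percentile(Q[k][:,1],[0,10,50,90,100]).round(1))
cv2.imwrite('pics/s2.png',cv2.resize(S[0][120:290,170:350,::-1],(720,600)))
E
```

```text
3.2 [514.78748239  98.01196347 104.97736451] [-3.14156462e+00  7.54238418e-04 -2.97332295e+00] [ 0.55393215 -0.32186313  0.00436295] 50.0043355857888
70 116 x -18.0 22.0 y [-20.9 -12.1   7.7  18.7  21.5]
78 6 x -2.0 10.0 y [1.7 2.8 6.5 8.  8.3]
86 4 x -21.0 25.0 y [6.1 6.3 7.3 9.1 9.7]
94 34 x -23.0 27.0 y [-3.1  7.1  9.7 30.6 32.8]
102 49 x -23.0 27.0 y [-3.2  7.5 12.4 37.6 40.3]
110 55 x -24.0 27.0 y [ 2.8  8.1 12.9 39.3 41. ]
118 52 x -21.0 26.0 y [ 3.1  8.2 21.8 39.9 41.2]
126 43 x -21.0 26.0 y [ 3.5  7.7 11.8 39.2 41. ]
134 38 x -22.0 26.0 y [-28.6  -7.    2.4   9.7  39.6]
142 23 x -11.0 15.0 y [34.  35.6 55.5 56.8 57.3]
150 43 x -10.0 15.0 y [34.5 38.8 55.1 59.1 60.3]
158 25 x -10.0 19.0 y [-19.7  22.8  59.1  61.3  62.5]
166 39 x -10.0 19.0 y [19.6 29.1 61.  63.4 64.6]
174 36 x -14.0 19.0 y [18.7 25.6 61.2 64.2 64.7]
```

View pics/s2.png

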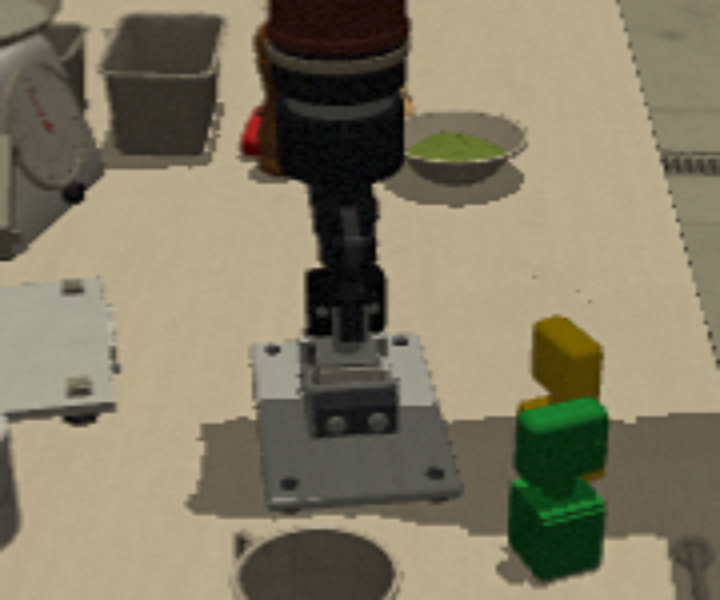

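{"name": "send_rows", "arguments": {
  "newtons": 110,
  "deltas": [
    {"xyz":[0,0,0],"delta_rot":[0,0,0],"fingers":3.5},
    {"xyz":[0,0,0],"delta_rot":[0,0,0],"fingers":2.7},
    {"xyz":[0,0,0],"delta_rot":[0,0,0],"fingers":2.3},
    {"xyz":[0,0,0],"delta_rot":[0,0,0],"fingers":1.5},
    {"xyz":[0,0,0],"delta_rot":[0,0,0],"fingers":1.0},
    {"xyz":[0,0,0],"delta_rot":[0,0,0],"fingers":1.0},
    {"xyz":[0,0,0],"delta_rot":[0,0,0],"fingers":1.0},
    {"xyz":[0,0,0],"delta_rot":[0,0,0],"fingers":1.0}
  ]
}}

```text
t: 4.2
position: [515.0, 97.3, 105.2]
tcp_rot: [-3.14, 0.001, -2.974]
force: [-1.5, -3.0, 7.8]
width: 23.0
gripper_force: 107.2
```

```bash
python3 - <<'E'
from h import *
s=r.get_state();print(s['t'],s['position'],s['tcp_rot'],s['force'],s['moment'],s['width'],s['gripper_force'])
E
```

```text
4.2 [514.95182725  97.30969437 105.17871636] [-3.14030410e+00  8.63831626e-04 -2.97383449e+00] [-1.45781566 -3.02006452  7.83169813] [-0.98985959  0.28443636 -0.03091412] 23.00213920821482 107.1560275554657
```

```bash
cat > rock.py <<'E'
import numpy as np
y,z,a=0.,105.,0.
def swing(py,to,n,pz=45):
    global y,z,a
    D=(to-a)/n
    for i in range(n):
        vy,vz=y-py,z-pz; c,s=np.cos(D),np.sin(D)
        Y,Z=py+vy*c+vz*s, pz-vy*s+vz*c
        d=(Y-y,Z-z); ty=(np.cos(a),-np.sin(a)); tz=(-np.sin(a),-np.cos(a))
        row=np.round([d[0]*ty[0]+d[1]*ty[1],d[0]*tz[0]+d[1]*tz[1]],2)/10
        y,z,a=Y,Z,a+D
    print('row y,z cm',row.round(3),'rot',round(D,4),'x',n,'-> y %.1f z %.1f a %.3f blockrise %.1f'%(y,z,a,(z-89*np.cos(a))-16))
if __name__=='__main__':
    swing(22,.125,6)
    for k in range(9): swing(-18 if k%2==0 else 18,-.125 if k%2==0 else .125,6)
E
python3 rock.py
```

```text
row y,z cm [ 0.125 -0.045] rot 0.0208 x 6 -> y 7.7 z 107.3 a 0.125 blockrise 3.0
row y,z cm [-0.272 -0.068] rot -0.0417 x 6 -> y -8.6 z 111.7 a -0.125 blockrise 7.4
row y,z cm [ 0.291 -0.069] rot 0.0417 x 6 -> y 8.8 z 116.2 a 0.125 blockrise 11.9
row y,z cm [-0.31  -0.067] rot -0.0417 x 6 -> y -9.7 z 120.6 a -0.125 blockrise 16.3
row y,z cm [ 0.328 -0.068] rot 0.0417 x 6 -> y 9.9 z 125.1 a 0.125 blockrise 20.8
row y,z cm [-0.347 -0.066] rot -0.0417 x 6 -> y -10.8 z 129.5 a -0.125 blockrise 25.2
row y,z cm [ 0.366 -0.068] rot 0.0417 x 6 -> y 11.0 z 134.0 a 0.125 blockrise 29.7
row y,z cm [-0.384 -0.066] rot -0.0417 x 6 -> y -11.9 z 138.4 a -0.125 blockrise 34.1
row y,z cm [ 0.403 -0.067] rot 0.0417 x 6 -> y 12.1 z 142.9 a 0.125 blockrise 38.6
row y,z cm [-0.422 -0.065] rot -0.0417 x 6 -> y -13.0 z 147.3 a -0.125 blockrise 43.0
```

{"name": "send_rows", "arguments": {
  "deltas": [
    {"xyz":[0,0.125,-0.045],"delta_rot":[0.0208,0,0],"fingers":1.0},
    {"xyz":[0,0.125,-0.045],"delta_rot":[0.0208,0,0],"fingers":1.0},
    {"xyz":[0,0.125,-0.045],"delta_rot":[0.0208,0,0],"fingers":1.0},
    {"xyz":[0,0.125,-0.045],"delta_rot":[0.0208,0,0],"fingers":1.0},
    {"xyz":[0,0.125,-0.045],"delta_rot":[0.0208,0,0],"fingers":1.0},
    {"xyz":[0,0.125,-0.045],"delta_rot":[0.0208,0,0],"fingers":1.0},
    {"xyz":[0,0,0],"delta_rot":[0,0,0],"fingers":1.0},
    {"xyz":[0,0,0],"delta_rot":[0,0,0],"fingers":1.0}
  ]
}}

```text
t: 5.2
position: [513.6, 105.2, 107.1]
tcp_rot: [-3.015, 0.001, -2.973]
force: [-0.2, -4.3, 6.5]
width: 22.7
gripper_force: 108.1
```

```bash
cat >> h.py <<'E'
def report(img=None):
    S=r.snapshot("side"); s=r.get_state()
    q=Ro.from_euler('z',.168).as_matrix()
    print('t',s['t'],'stand xyz',((s['position']-[514.4,97.5,0])@q).round(1),'lean',(RM((np.pi,0,np.pi+.168)).inv()*RM(s['tcp_rot'])).as_rotvec().round(3),'F',(s['force']@q).round(1),'M',(s['moment']@q).round(2),'w',s['width'].round(1),s['gripper_force'].round())
    P=cloud("side",S[1]);k=box(P,12,20,(514.4,97.5),130)
    _,l,st,_=cv2.connectedComponentsWithStats(k.astype(np.uint8)); i=1+np.argmax(st[1:,4])
    print('plate',cv2.minAreaRect(P[l==i][:,:2].astype(np.float32)),P[l==i][:,2].mean())
    if img: cv2.imwrite(img,cv2.resize(S[0][120:290,170:350,::-1],(720,600)))
E
python3 -c "
from h import *
report('pics/s3.png')"
```

```text
Traceback (most recent call last):
  File "h.py", line 26, in report
    print('t',s['t'],'stand xyz',((s['position']-[514.4,97.5,0])@q).round(1),'lean',(RM((np.pi,0,np.pi+.168)).inv()*RM(s['tcp_rot'])).as_rotvec().round(3),'F',(s['force']@q).round(1),'M',(s['moment']@q).round(2),'w',s['width'].round(1),s['gripper_force'].round())
                                                                                                                                                                                                                        ^^^^^^^^^^^^^^^^
AttributeError: 'float' object has no attribute 'round'
```

```bash
sed -i "s/s\['width'\].round(1),s\['gripper_force'\].round()/round(s['width'],1),round(s['gripper_force'])/" h.py
python3 -c "
from h import *
report('pics/s3.png')"
```

```text
t 5.3 stand xyz [  0.5   7.7 107.2] lean [ 0.126 -0.001 -0.   ] F [-1.2 -4.5  6.3] M [-0.61  0.2  -0.03] w 22.9 108
plate ((515.7906494140625, 99.80327606201172), (119.73474884033203, 202.77056884765625), 9.56597900390625) 15.755613217982043
```

View pics/s3.png

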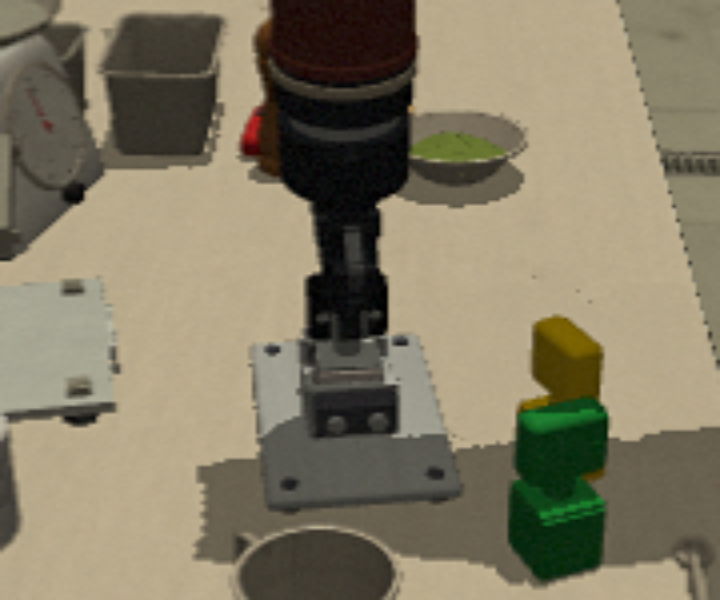

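The block leans toward +y, the stand (plate corners unchanged in the picture) has not moved, and forces are low. Next I swing the other way, easing it up.

{"name": "send_rows", "arguments": {
  "deltas": [
    {"xyz":[0,-0.272,-0.068],"delta_rot":[-0.0417,0,0],"fingers":1.0},
    {"xyz":[0,-0.272,-0.068],"delta_rot":[-0.0417,0,0],"fingers":1.0},
    {"xyz":[0,-0.272,-0.068],"delta_rot":[-0.0417,0,0],"fingers":1.0},
    {"xyz":[0,-0.272,-0.068],"delta_rot":[-0.0417,0,0],"fingers":1.0},
    {"xyz":[0,-0.272,-0.068],"delta_rot":[-0.0417,0,0],"fingers":1.0},
    {"xyz":[0,-0.272,-0.068],"delta_rot":[-0.0417,0,0],"fingers":1.0},
    {"xyz":[0,0,0],"delta_rot":[0,0,0],"fingers":1.0},
    {"xyz":[0,0,0],"delta_rot":[0,0,0],"fingers":1.0}
  ]
}}

```text
t: 6.3
position: [516.1, 89.4, 110.9]
tcp_rot: [3.018, 0.0, -2.973]
force: [3.0, -3.5, -5.6]
width: 22.7
gripper_force: 109.1
```

```bash
python3 -c "
from h import *
report('pics/s4.png')"
```

```text
t 6.35 stand xyz [  0.3  -8.3 110.9] lean [-0.124  0.    -0.   ] F [ 2.4 -3.2 -6.4] M [-1.5  -0.71 -0.11] w 23.1 109
plate ((516.0133666992188, 98.90188598632812), (119.76986694335938, 201.45619201660156), 9.472190856933594) 15.805748756197145
```

Good; stand still. Continue.

{"name": "send_rows", "arguments": {
  "deltas": [
    {"xyz":[0,0.291,-0.069],"delta_rot":[0.0417,0,0],"fingers":1.0},
    {"xyz":[0,0.291,-0.069],"delta_rot":[0.0417,0,0],"fingers":1.0},
    {"xyz":[0,0.291,-0.069],"delta_rot":[0.0417,0,0],"fingers":1.0},
    {"xyz":[0,0.291,-0.069],"delta_rot":[0.0417,0,0],"fingers":1.0},
    {"xyz":[0,0.291,-0.069],"delta_rot":[0.0417,0,0],"fingers":1.0},
    {"xyz":[0,0.291,-0.069],"delta_rot":[0.0417,0,0],"fingers":1.0},
    {"xyz":[0,0,0],"delta_rot":[0,0,0],"fingers":1.0},
    {"xyz":[0,0,0],"delta_rot":[0,0,0],"fingers":1.0}
  ]
}}

```text
t: 7.35
position: [513.1, 106.5, 116.1]
tcp_rot: [-3.015, 0.0, -2.973]
force: [1.2, -3.8, 0.5]
width: 22.8
gripper_force: 109.6
```

```bash
python3 -c "
from h import *
report('pics/s5.png')"
```

```text
t 7.4 stand xyz [  0.3   9.1 116.1] lean [ 0.126 -0.001 -0.001] F [ 0.9 -5.9  1.9] M [-0.99 -0.23 -0.01] w 22.8 110
plate ((516.0087890625, 97.82762908935547), (119.7199935913086, 202.74526977539062), 9.43240737915039) 15.789325212529915
```

View pics/s5.png

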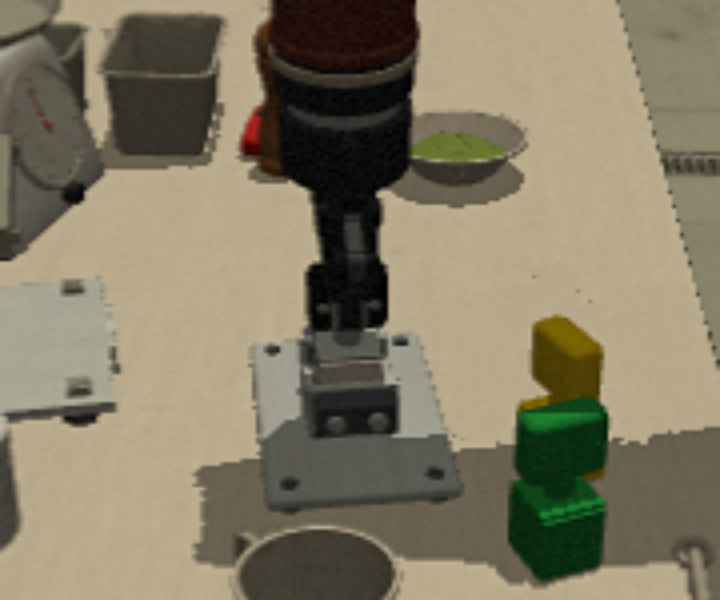

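The white body is rising between the cheeks (345,345) and the stand has not moved. I'll do the next two swings.

{"name": "send_rows", "arguments": {
  "deltas": [
    {"xyz":[0,-0.31,-0.067],"delta_rot":[-0.0417,0,0],"fingers":1.0},
    {"xyz":[0,-0.31,-0.067],"delta_rot":[-0.0417,0,0],"fingers":1.0},
    {"xyz":[0,-0.31,-0.067],"delta_rot":[-0.0417,0,0],"fingers":1.0},
    {"xyz":[0,-0.31,-0.067],"delta_rot":[-0.0417,0,0],"fingers":1.0},
    {"xyz":[0,-0.31,-0.067],"delta_rot":[-0.0417,0,0],"fingers":1.0},
    {"xyz":[0,-0.31,-0.067],"delta_rot":[-0.0417,0,0],"fingers":1.0},
    {"xyz":[0,0,0],"delta_rot":[0,0,0],"fingers":1.0},
    {"xyz":[0,0,0],"delta_rot":[0,0,0],"fingers":1.0}
  ]
}}

```text
t: 8.4
position: [516.2, 88.3, 120.1]
tcp_rot: [3.018, 0.0, -2.973]
force: [2.2, -3.4, -2.5]
width: 22.5
gripper_force: 109.6
```

{"name": "send_rows", "arguments": {
  "deltas": [
    {"xyz":[0,0.328,-0.068],"delta_rot":[0.0417,0,0],"fingers":1.0},
    {"xyz":[0,0.328,-0.068],"delta_rot":[0.0417,0,0],"fingers":1.0},
    {"xyz":[0,0.328,-0.068],"delta_rot":[0.0417,0,0],"fingers":1.0},
    {"xyz":[0,0.328,-0.068],"delta_rot":[0.0417,0,0],"fingers":1.0},
    {"xyz":[0,0.328,-0.068],"delta_rot":[0.0417,0,0],"fingers":1.0},
    {"xyz":[0,0.328,-0.068],"delta_rot":[0.0417,0,0],"fingers":1.0},
    {"xyz":[0,0,0],"delta_rot":[0,0,0],"fingers":1.0},
    {"xyz":[0,0,0],"delta_rot":[0,0,0],"fingers":1.0}
  ]
}}

```text
t: 9.4
position: [512.9, 107.7, 125.2]
tcp_rot: [-3.015, 0.001, -2.973]
force: [0.7, -5.4, 4.8]
width: 23.0
gripper_force: 110.2
```

```bash
python3 -c "
from h import *
report('pics/s6.png')"
```

```text
t 9.45 stand xyz [  0.2  10.3 125.2] lean [ 0.126 -0.001 -0.001] F [-1.1 -5.7  4.8] M [-1.13  0.05 -0.01] w 22.9 110
plate ((516.0574340820312, 98.75800323486328), (119.82518768310547, 201.2227783203125), 9.761029243469238) 15.80888921618878
```

{"name": "send_rows", "arguments": {
  "deltas": [
    {"xyz":[0,-0.347,-0.066],"delta_rot":[-0.0417,0,0],"fingers":1.0},
    {"xyz":[0,-0.347,-0.066],"delta_rot":[-0.0417,0,0],"fingers":1.0},
    {"xyz":[0,-0.347,-0.066],"delta_rot":[-0.0417,0,0],"fingers":1.0},
    {"xyz":[0,-0.347,-0.066],"delta_rot":[-0.0417,0,0],"fingers":1.0},
    {"xyz":[0,-0.347,-0.066],"delta_rot":[-0.0417,0,0],"fingers":1.0},
    {"xyz":[0,-0.347,-0.066],"delta_rot":[-0.0417,0,0],"fingers":1.0},
    {"xyz":[0,0,0],"delta_rot":[0,0,0],"fingers":1.0},
    {"xyz":[0,0,0],"delta_rot":[0,0,0],"fingers":1.0}
  ]
}}

```text
t: 10.45
position: [516.3, 87.3, 129.0]
tcp_rot: [3.017, 0.0, -2.973]
force: [1.2, -3.3, -0.2]
width: 22.6
gripper_force: 109.7
```

{"name": "send_rows", "arguments": {
  "deltas": [
    {"xyz":[0,0.366,-0.068],"delta_rot":[0.0417,0,0],"fingers":1.0},
    {"xyz":[0,0.366,-0.068],"delta_rot":[0.0417,0,0],"fingers":1.0},
    {"xyz":[0,0.366,-0.068],"delta_rot":[0.0417,0,0],"fingers":1.0},
    {"xyz":[0,0.366,-0.068],"delta_rot":[0.0417,0,0],"fingers":1.0},
    {"xyz":[0,0.366,-0.068],"delta_rot":[0.0417,0,0],"fingers":1.0},
    {"xyz":[0,0.366,-0.068],"delta_rot":[0.0417,0,0],"fingers":1.0},
    {"xyz":[0,0,0],"delta_rot":[0,0,0],"fingers":1.0},
    {"xyz":[0,0,0],"delta_rot":[0,0,0],"fingers":1.0}
  ]
}}

```text
t: 11.45
position: [512.9, 107.3, 134.3]
tcp_rot: [-3.011, 0.001, -2.973]
force: [1.1, -11.9, 6.4]
width: 22.4
gripper_force: 110.6
```

```bash
python3 -c "
from h import *
report('pics/s7.png')"
```

```text
t 11.5 stand xyz [1.000e-01 1.000e+01 1.343e+02] lean [ 0.13  -0.001 -0.   ] F [ -1.5 -11.3   6.2] M [-3.47  0.21 -0.01] w 22.4 111
plate ((516.0647583007812, 97.87873077392578), (119.68307495117188, 200.961181640625), 9.680656433105469) 15.732328022817878
```

View pics/s7.png

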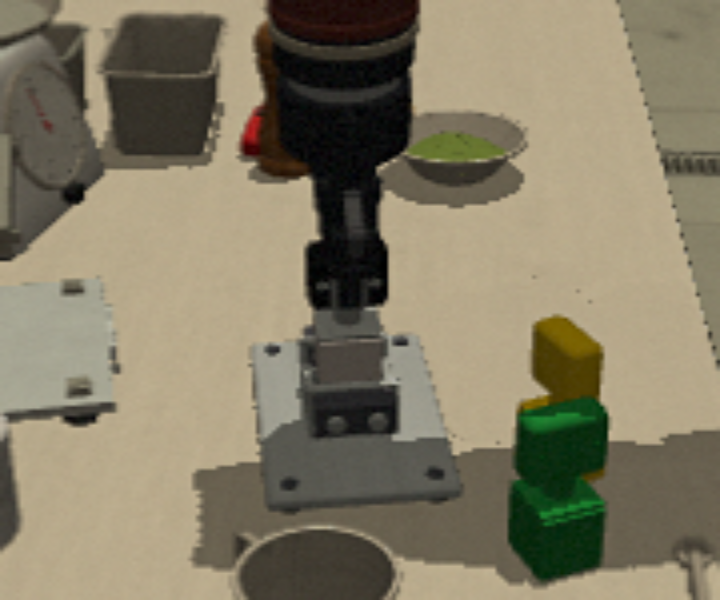

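The −y bar has let go, which explains the sideways push from the remaining bar. One more swing will release the +y side.

{"name": "send_rows", "arguments": {
  "deltas": [
    {"xyz":[0,-0.384,-0.066],"delta_rot":[-0.0417,0,0],"fingers":1.0},
    {"xyz":[0,-0.384,-0.066],"delta_rot":[-0.0417,0,0],"fingers":1.0},
    {"xyz":[0,-0.384,-0.066],"delta_rot":[-0.0417,0,0],"fingers":1.0},
    {"xyz":[0,-0.384,-0.066],"delta_rot":[-0.0417,0,0],"fingers":1.0},
    {"xyz":[0,-0.384,-0.066],"delta_rot":[-0.0417,0,0],"fingers":1.0},
    {"xyz":[0,-0.384,-0.066],"delta_rot":[-0.0417,0,0],"fingers":1.0},
    {"xyz":[0,0,0],"delta_rot":[0,0,0],"fingers":1.0},
    {"xyz":[0,0,0],"delta_rot":[0,0,0],"fingers":1.0}
  ]
}}

```text
t: 12.5
position: [516.0, 86.8, 137.7]
tcp_rot: [3.017, -0.001, -2.973]
force: [-0.3, -0.2, -2.3]
width: 23.1
gripper_force: 109.9
```

```bash
python3 -c "
from h import *
report('pics/s8.png')
import rock
rock.y,rock.z,rock.a=-11.9,138.4,-.125
rock.swing(0,0,6)"
```

```text
t 12.55 stand xyz [-1.000e-01 -1.080e+01  1.378e+02] lean [-0.125  0.001 -0.001] F [-1.2 -0.2 -3.1] M [-0.18  0.03 -0.04] w 22.8 110
plate ((516.0297241210938, 98.08296203613281), (119.83423614501953, 202.3302459716797), 9.572773933410645) 15.741463548572936
row y,z cm [0.196 0.002] rot 0.0208 x 6 -> y -0.2 z 139.2 a -0.000 blockrise 34.2
```

Only the block's weight remains, so it is free. Straighten, then lift straight up.

{"name": "send_rows", "arguments": {
  "deltas": [
    {"xyz":[0,0.196,-0.05],"delta_rot":[0.0208,0,0],"fingers":1.0},
    {"xyz":[0,0.196,-0.05],"delta_rot":[0.0208,0,0],"fingers":1.0},
    {"xyz":[0,0.196,-0.05],"delta_rot":[0.0208,0,0],"fingers":1.0},
    {"xyz":[0,0.196,-0.05],"delta_rot":[0.0208,0,0],"fingers":1.0},
    {"xyz":[0,0.196,-0.05],"delta_rot":[0.0208,0,0],"fingers":1.0},
    {"xyz":[0,0.196,-0.05],"delta_rot":[0.0208,0,0],"fingers":1.0},
    {"xyz":[0,0,-0.1],"delta_rot":[0,0,0],"fingers":1.0},
    {"xyz":[0,0,-0.2],"delta_rot":[0,0,0],"fingers":1.0}
  ]
}}

```text
t: 13.55
position: [514.5, 97.4, 144.8]
tcp_rot: [3.141, -0.0, -2.973]
force: [0.7, -1.3, -2.0]
width: 23.2
gripper_force: 109.8
```

{"name": "send_rows", "arguments": {
  "deltas": [
    {"xyz":[0,0,-0.4],"delta_rot":[0,0,0],"fingers":1.0},
    {"xyz":[0,0,-0.7],"delta_rot":[0,0,0],"fingers":1.0},
    {"xyz":[0,0,-0.9],"delta_rot":[0,0,0],"fingers":1.0},
    {"xyz":[0,0,-0.9],"delta_rot":[0,0,0],"fingers":1.0},
    {"xyz":[0,0,-0.7],"delta_rot":[0,0,0],"fingers":1.0},
    {"xyz":[0,0,-0.4],"delta_rot":[0,0,0],"fingers":1.0},
    {"xyz":[0,0,0],"delta_rot":[0,0,0],"fingers":1.0},
    {"xyz":[0,0,0],"delta_rot":[0,0,0],"fingers":1.0}
  ]
}}

```text
t: 14.55
position: [514.4, 97.4, 184.5]
tcp_rot: [3.141, -0.0, -2.973]
force: [-0.2, 0.2, -2.2]
width: 23.1
gripper_force: 109.8
```

```bash
python3 -c "
from h import *
report('pics/s9.png')
p,d=r.snapshot('side');P=cloud('side',d);Q=(P-[514.4,97.5,0])@Ro.from_euler('z',.168).as_matrix()
m=(abs(Q[...,0])<35)&(abs(Q[...,1])<35)&(Q[...,2]>85)
for z in (90,95,100,110,120,130,140,150):
    k=m&(abs(Q[...,2]-z)<4)
    if k.sum(): print(z,k.sum(),Q[k][:,0].min().round(1),Q[k][:,0].max().round(1),np.median(Q[k][:,1]).round(1))
"
```

```text
t 14.6 stand xyz [-1.000e-01 -1.000e-01  1.844e+02] lean [-0.001  0.001 -0.   ] F [ 0.2 -0.4 -2.3] M [-0.03  0.01  0.03] w 22.8 110
plate ((515.9157104492188, 99.25938415527344), (119.67166900634766, 200.788330078125), 9.565507888793945) 15.75298200610815
95 16 -16.3 21.0 21.4
100 44 -16.4 21.0 21.3
110 49 -16.3 21.2 21.3
120 42 -16.6 21.2 21.5
130 42 -16.7 21.2 22.0
140 48 -16.9 21.2 21.3
150 118 -18.6 21.2 8.1
```

View pics/s9.png

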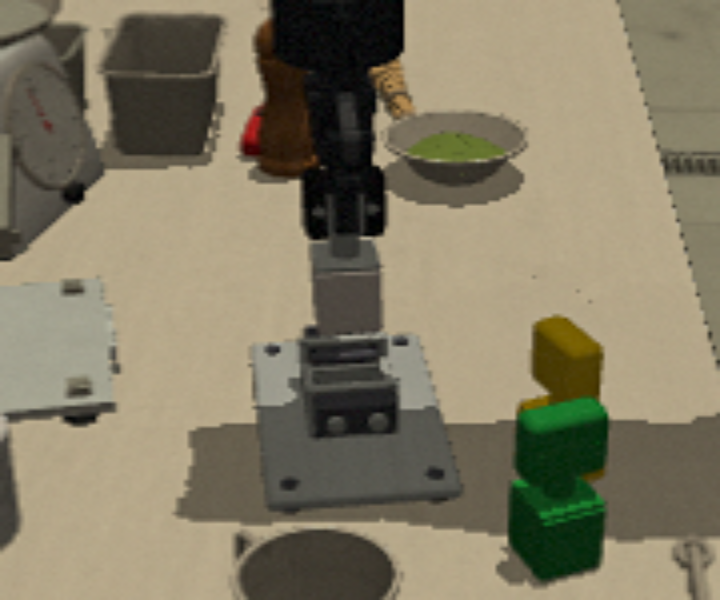

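The block hangs upright (345,290), its side plumb at y ≈ 21 mm, with its underside about 35 mm clear above the stand. The stand and the bystanders in view are unmoved, so I'm handing in.

```bash
python3 -c "
from station import r
print(abs(r.get_state()['qvel']).max(), r.finish_job())"
```

```text
the job is handed in; nothing more can be done
0.002268228785599428 None
```

The pusher block was rocked free of its stand and handed in still held in the gripper, upright and still, about 35 mm above the cheek tops and straight over the stand, which did not move; the cup, mill and bowl were not touched.

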